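Lay the wooden stirrers in the drying tray

ROBOT

A 7-joint arm with a two-finger parallel gripper is mounted at the origin on the work surface. World frame = base frame: x ahead of the robot, y to its left, z up, the work surface at z = 0. Lengths are in mm, angles in rad, forces in N, time in s.
With the tool pointing down it reaches from about 400 to 875 mm from the base axis. Payload 4.4 kg.
Tool frame: the origin (TCP) lies at the very end of the fingers, on their centre line; the grasp point (between the pads) lies 19 mm behind it; z points along the fingers, x is the direction in which the jaws open and shut, and the axes are right-handed (so a half turn about z gives the same grasp; the last joint's range is limited). The gripper opens to 85 mm and grips with 20 to 120 N. Pads are 22 mm wide; open, the fingers measure 114 mm over their backs; the gripper's body (76 mm by 85 mm) begins 54 mm behind the grasp point. The pads swing forward as they close: fully open they stand 13 mm farther back than shut.
Start: joints at [1.166, 0.628, 0.038, 1.517, -0.027, 0.996, -0.02], TCP at [216.059, -613.055, 231.313] pointing down, gripper open.
Joint ranges: [-3.06, 3.06], [-0.37, 2.12], [-1.25, 1.32], [0.18, 2.47], [-1.1, 4.24], [0.23, 1.98], [-2.94, 2.94]. Speed limits (rad/s): [2.57, 2.57, 3.14, 3.14, 3.14, 3.14, 3.14].

INTERFACE

Orientations are given as [roll, pitch, yaw] about the fixed x, y, z axes, in that order (R = Rz(yaw) Ry(pitch) Rx(roll)).
In Python, from cell import ctrl gives the robot as it stands.
- The arm moves only by the shell command python3 -m creep 'ROWS'. ROWS is text: rows parted by semicolons, each of 7 numbers parted by spaces: the shift along the tool's x, y, z in units of 40 mm (1.0 is 40 mm), then the turn, a rotation vector about the tool's x, y, z in degrees, then the closure, from 0 (fully open) to 1 (shut). In form: x y z rx ry rz grip; .... A call has 1 to 10 rows; each row is the pose to reach, as a shift and turn from the pose commanded when the call began, along the tool's axes at that moment; what a row does not reach only later rows make up. A row lasts 1/12 s, in which the tool goes at most 41.7 mm and 7.16 degrees, less where a joint would pass 70% of its speed; a pose out of reach is approached as far as the arm can. A call with a gripper value outside its range is refused whole. The fingers move at their own pace and stop on an object; the grip force is fixed at half the most. Time passes only in rows, so rows that repeat a pose let the fingers close. It gives the time, the measured TCP pose, the force and the opening at its end, in the units of the state.
- ctrl.read_state(): the state, without advancing time (a new reading comes with each control period).
- ctrl.get_image(name): name is "scene" or "top" or "wrist"; returns a dict with "img" (480x640x3 uint8, red, green, blue), "vfov" (degrees; the focal length in pixels is half the picture's height over the tangent of half this angle, whatever the lens; pixels are square), "cx", "cy" (the principal point, pixels), "T" (4x4, takes a point from camera to world coordinates); the wrist camera has in their place "tool_from_camera" (4x4, takes a point from camera to tool coordinates, whose origin is the TCP and whose axes are the tool frame's). Camera axes: x right, y up, looking along -z (the intrinsics and any distortion apply to the point x, -y, -z); pixel columns grow to the right and rows downward; lengths in mm; the calibration is good to about 2 mm. A picture is of the moment at which its call begins: read the wrist's pose just before it. There is no depth.
- ctrl.finish_job(): hands the job in, once; it reports no verdict.
Trained networks look in the newest picture that a camera, given by its name, has taken for a name from the list of things; names that differ only in an ending like _2 or _b are one class to them, and where a whole thing is asked for, a point or a joint stands for the part that bears it (a point fixed in the world has none). Each returns a list of dicts, best first, with "score" (0 to 1); they miss things now and then, are a little off and sometimes report something else, mostly with a low value. They report only what shows in the picture. A call takes as long as a camera call.
- ctrl.boxes_of(camera, thing): "rect" ([left, top, right, bottom] in pixels, round what is visible of it).
- ctrl.cut_out(camera, thing): "pixels" (480x640 bool, what is visible of it) and "rect" ([left, top, right, bottom] in pixels, round what is visible of it).
The state is a dict: "clock": time; "qpos": joint angles; "qd": joint speeds; "tau": joint torques, N m; "eef_pos": TCP position; "tool_rot": TCP orientation; "force": force on the tool from outside, world axes, zero at the start; "torque": the same for the moment, N m; "width": finger opening in mm.
Only numpy, scipy, OpenCV 4.12 (cv2) and the standard library are available. Lean on these libraries where they do the work, as an engineer would, in place of code of your own. Each camera call takes 0.05 s, during which the arm holds its last target.

TASK

Put both wooden stirrers away in the white enamel tray on the red crate: lying flat on its floor side by side, straight along the tray, with both heads (the broad paddle ends) at the end with the blue bar. Set them down rather than dropping them, let go, and leave the steel spoon and the blue mug where they are.

Things in the scene. Friction and masses are not known exactly. Their poses are not given: they have to be found in the camera images.
- dark_stirrer: carved dark wooden stirrer, 250 long, 14 thick, flat on both faces, about 80 g: handle 18 wide for x -125 to +35, then a paddle head 44 wide with round end, to x +125. Centre of mass near x = +25. Origin: underside, mid-length; x towards the head, z up. Starts flat on the work surface (z = 0) in one of three places shared with the other and the spoon, head pointing away from or back towards the robot
- pale_stirrer: carved pale wooden stirrer, 250 long, 14 thick, flat on both faces, about 80 g: handle 18 wide for x -125 to +35, then a paddle head 44 wide with round end, to x +125. Centre of mass near x = +25. Origin: underside, mid-length; x towards the head, z up. Starts flat on the work surface (z = 0) in one of three places shared with the other and the spoon, head pointing away from or back towards the robot
- dark_stirrer_mid (a point): point at mid-length and mid-thickness of the dark stirrer (7 above its origin)
- pale_stirrer_mid (a point): point at mid-length and mid-thickness of the pale stirrer (7 above its origin)
- dark_stirrer_head (a point): middle of the head's far end on the dark stirrer (125 from its origin along x)
- pale_stirrer_head (a point): middle of the head's far end on the pale stirrer (125 from its origin along x)
- tray: white enamel tray, dark rim, fixed on a red crate 80 high (420 x 290). Outside 340 (its x) x 200 (its y), 328 x 188 inside, walls 6 thick, rim 21 above its origin, floor 5 thick. Origin: centre of its underside, 80 above the work surface, so its floor is 85 above it. x lies along its length, z up
- blue_bar: blue plastic bar 20 x 120 x 22 high, fixed on the crate just outside one short end of the tray, 185 from the tray's centre along the tray's +x or -x (it changes places with the yellow bar). Origin: centre of its underside. The stirrers' heads go to this end
- yellow_bar: yellow plastic bar of the same size, at the other short end of the tray. Origin: centre of its underside
- steel_spoon: steel cooking spoon, about 200 long, lying on the work surface among the stirrers; stays there. Origin: underside, x towards its bowl
- mug: blue mug, 80 across, 85 high, standing beyond the stirrers; stays there. Origin: centre of its underside

How it is judged (in metres and radians):
At the end, for the whole second after the job is handed in: Each stirrer lies flat on the tray floor (mid point under 17 mm above the tray underside, level within 0.07 rad, within 60 mm along and 88 mm across of the tray centre), along the tray within 0.22 rad, head end within 170 mm of the blue bar in plan, at rest (x of dark_stirrer_mid in the frame of tray between -0.06 and 0.06 m and y of dark_stirrer_mid in the frame of tray between -0.088 and 0.088 m and z of each of dark_stirrer_mid, pale_stirrer_mid in the frame of tray below 0.017 m and angle between the z axis of each of dark_stirrer, pale_stirrer and the z axis of tray, either way round below 0.07 rad and angle between the x axis of each of dark_stirrer, pale_stirrer and the x axis of tray, either way round below 0.22 rad and horizontal distance between each of dark_stirrer_head, pale_stirrer_head and blue_bar below 0.17 m and linear speed of each of dark_stirrer, pale_stirrer below 0.02 m/s and angular speed of each of dark_stirrer, pale_stirrer below 0.15 rad/s and x of pale_stirrer_mid in the frame of tray between -0.06 and 0.06 m and y of pale_stirrer_mid in the frame of tray between -0.088 and 0.088 m); the robot touches nothing.
It fails at once if the dark stirrer is let fall into place instead of being set down (moving faster than 0.7 m/s with no finger on it: a fall of about 25 mm) (linear speed of dark_stirrer above 0.7 m/s and contact force between dark_stirrer and the fingers below 0.01 N).
It fails at once if the pale stirrer is let fall into place instead of being set down (moving faster than 0.7 m/s with no finger on it: a fall of about 25 mm) (linear speed of pale_stirrer above 0.7 m/s and contact force between pale_stirrer and the fingers below 0.01 N).
It fails at once if the steel spoon or the mug is shifted by more than 30 mm (distance of any of steel_spoon, mug from where it was at the start of the episode above 0.03 m).
It also fails if it takes over 64 s, if anything falls off the work surface, if the arm or the gripper's body presses on something with over 40 N, if the wrist force passes 120 N, or if a joint passes its speed limit or range.

## Working session

There is one attempt and no reset: what is moved stays moved. The work goes in short steps, Python scripts to look and compute and a shell command to move; the robot and the scene stay as the last step left them, time stands still between calls to the robot, and variables do not carry over. Pictures are saved under pics/ and viewed, and the job is handed in when it is done.

```bash
ls; mkdir -p pics; cat > h.py <<'E'
import numpy as np, cv2
from cell import ctrl
from scipy.spatial.transform import Rotation as R
def toolT(s):
    T=np.eye(4); T[:3,:3]=R.from_euler('xyz',s['tool_rot']).as_matrix(); T[:3,3]=s['eef_pos']; return T
def cam(name):
    s=ctrl.read_state(); d=ctrl.get_image(name)
    if 'T' not in d or name=='wrist': d['T']=toolT(s)@np.array(d['tool_from_camera'])
    d['T']=np.array(d['T']); d['f']=240/np.tan(np.radians(d['vfov'])/2); return d
def ray(d,u,v):
    p=np.array([(u-d['cx'])/d['f'],-(v-d['cy'])/d['f'],-1.]); return d['T'][:3,3],d['T'][:3,:3]@p
def plane(d,u,v,z):
    o,r=ray(d,u,v); return o+r*(z-o[2])/r[2]
def proj(d,P):
    q=d['T'][:3,:3].T@(np.array(P)-d['T'][:3,3]); return d['cx']+d['f']*q[0]/-q[2], d['cy']-d['f']*q[1]/-q[2]
def tri(*rs):
    A=0;b=0
    for o,r in rs:
        r=r/np.linalg.norm(r); M=np.eye(3)-np.outer(r,r); A=A+M; b=b+M@o
    return np.linalg.solve(A,b)
def save(d,n): cv2.imwrite('pics/'+n+'.png',d['img'][:,:,::-1])
E
python3 - <<'E'
from h import *
s=ctrl.read_state(); print(s)
for c in ['scene','top','wrist']:
    d=cam(c); save(d,c+'0'); print(c,[k for k in d],d['vfov'],d['cx'],d['cy'],d['T'].round(2).tolist())
    for t in ['dark_stirrer','pale_stirrer','steel_spoon','mug','tray','blue_bar','yellow_bar']:
        print(t,[(b['rect'],round(b['score'],2)) for b in ctrl.boxes_of(c,t)])
E
```

```text
pics
{'clock': 0.0, 'qpos': array([ 1.16625004,  0.62937052,  0.03843837,  1.51838169, -0.0269626 ,
        0.99627394, -0.02001466]), 'qd': array([ 0.0003994 , -0.00018952,  0.00197396, -0.00049274, -0.00073087,
       -0.00034889, -0.00097455]), 'tau': array([-1.01507270e-03, -5.63398147e+01,  1.22641660e+00, -1.93448085e+01,
        1.12274659e-02,  1.05010509e-02, -8.46321413e-08]), 'eef_pos': array([ 215.8084171 , -612.46402587,  230.3688355 ]), 'tool_rot': array([ 3.14153664e+00,  1.91478168e-03, -1.23204180e+00]), 'force': array([-0.70668898,  0.17333132,  0.1081007 ]), 'torque': array([-0.08094819,  0.06397985,  0.03842985]), 'width': 85.6972157782066}
scene ['img', 'vfov', 'cx', 'cy', 'T', 'f'] 55.774735220874135 319.4853259114312 239.36246491029397 [[-0.51, -0.51, 0.69, 1280.75], [0.86, -0.29, 0.42, 402.4], [-0.01, 0.81, 0.59, 692.28], [0.0, 0.0, 0.0, 1.0]]
dark_stirrer [([290.1, 227.5, 319.4, 294.3], 0.77)]
pale_stirrer [([240.2, 210.0, 294.6, 259.6], 0.75)]
steel_spoon [([181.1, 205.0, 246.3, 243.5], 0.78), ([377.5, 222.4, 555.0, 358.1], 0.58)]
mug [([209.1, 267.5, 254.8,
[... 390 characters left out ...]
.9, 343.3, 296.5], 0.62)]
pale_stirrer [([378.1, 222.3, 394.6, 316.5], 0.66)]
steel_spoon [([426.8, 214.4, 453.1, 287.7], 0.72), ([374.4, 221.7, 392.6, 316.0], 0.22)]
mug [([318.9, 144.1, 363.5, 185.1], 0.82)]
tray [([117.6, 178.8, 233.2, 335.0], 0.71)]
blue_bar [([169.6, 176.3, 219.0, 195.9], 0.79)]
yellow_bar [([133.7, 320.3, 179.8, 340.0], 0.83), ([374.9, 221.8, 394.1, 313.8], 0.43)]
wrist ['img', 'vfov', 'cx', 'cy', 'tool_from_camera', 'T', 'f'] 65.65617196352031 317.88819781371103 233.82418847728 [[0.33, 0.9, 0.3, 290.96], [-0.94, 0.32, 0.11, -586.37], [0.0, -0.32, 0.95, 374.4], [0.0, 0.0, 0.0, 1.0]]
dark_stirrer []
pale_stirrer []
steel_spoon []
mug []
tray []
blue_bar []
yellow_bar []
```

View pics/top0.png

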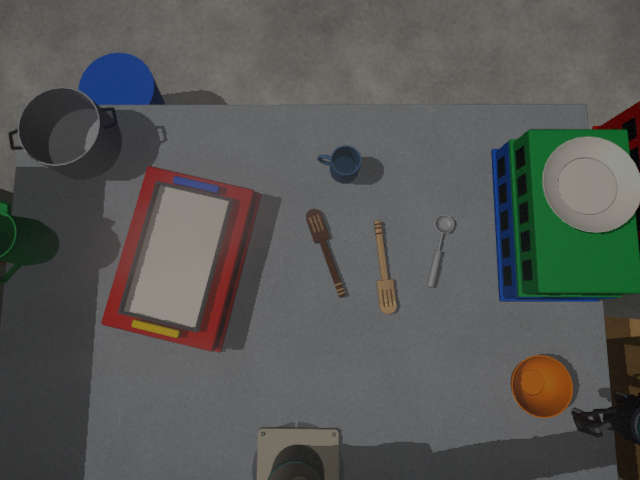

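View pics/scene0.png

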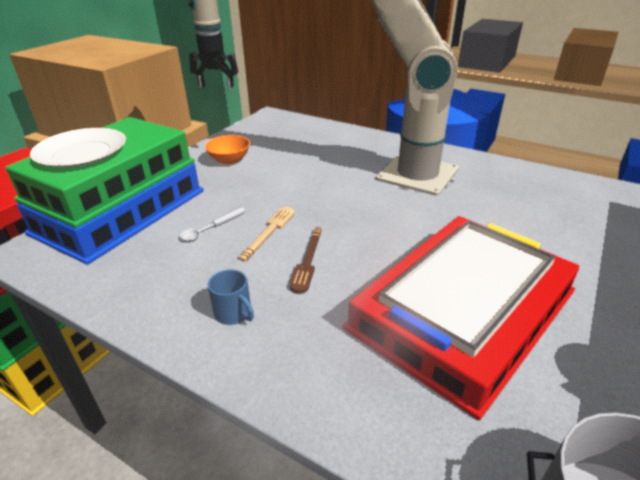

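```bash
python3 - <<'E'
from h import *
res={}
for c in ['top','scene']:
    d=cam(c)
    for t in ['dark_stirrer','pale_stirrer','steel_spoon']:
        L=ctrl.cut_out(c,t)
        if not L: print(c,t,None); continue
        m=L[0]['pixels']; v,u=np.nonzero(m)
        P=np.array([plane(d,a,b,10) for a,b in zip(u,v)])[:,:2]
        rr=cv2.minAreaRect(P.astype(np.float32)); mu=P.mean(0)
        w,V=np.linalg.eigh(np.cov(P.T)); ax=V[:,1]
        if ax[0]<0: ax=-ax
        q=(P-mu)@ax
        e1=mu+ax*q.min(); e2=mu+ax*q.max()
        print(c,t,round(L[0]['score'],2),'mid',((e1+e2)/2).round(1),'len',np.ptp(q).round(1),'ang',np.degrees(np.arctan2(ax[1],ax[0])).round(1),'cent',mu.round(1),'ends',e1.round(0),e2.round(0))
        res[c,t]=(d,u.mean(),v.mean())
    for t in ['blue_bar','yellow_bar','tray','mug']:
        L=ctrl.cut_out(c,t)
        if not L: continue
        v,u=np.nonzero(L[0]['pixels']); 
        z=102 if 'bar' in t else 101
        P=np.array([plane(d,a,b,z) for a,b in zip(u,v)])[:,:2].astype(np.float32)
        print(c,t,P.mean(0).round(1),[np.round(x,1) for x in cv2.minAreaRect(P)])
        res[c,t]=(d,u.mean(),v.mean())
for t in ['dark_stirrer','pale_stirrer','blue_bar','yellow_bar','tray']:
    if ('top',t) in res and ('scene',t) in res:
        print(t,'tri',tri(*[ray(*res[c,t]) for c in('top','scene')]).round(1))
E
```

```text
top dark_stirrer 0.78 mid [553.3 -71.8] len 249.7 ang 20.0 cent [575.  -63.9] ends [ 436. -114.] [671. -29.]
top pale_stirrer 0.76 mid [ 514.9 -222. ] len 249.3 ang 6.5 cent [ 487.9 -225. ] ends [ 391. -236.] [ 639. -208.]
top steel_spoon 0.78 mid [ 559.1 -370.9] len 199.4 ang -14.3 cent [ 567.8 -373.2] ends [ 462. -346.] [ 656. -396.]
top blue_bar [713.3 256.8] [array([713.4, 258.3]), array([122.2,  23.2]), np.float64(77.1)]
top yellow_bar [355.9 339.6] [array([355.9, 340.1]), array([123.7,  24.6]), np.float64(76.8)]
top tray [531.4 301.6] [array([535.2, 301.2]), array([208.6, 344.9]), np.float64(77.2)]
top mug [ 770.1 -112.8] [array([ 773.1, -114. ]), array([101.2,  90.8]), np.float64(38.6)]
scene dark_stirrer 0.94 mid [556.9 -67.7] len 257.3 ang 20.0 cent [589.7 -55.7] ends [ 436. -112.] [678. -24.]
scene pale_stirrer 0.71 mid [557.2 -67.8] len 256.9 ang 19.8 cent [591.3 -55.5] ends [ 436. -111.] [678. -24.]
scene steel_spoon 0.77 mid [ 554.7 -366.3] len 203.6 ang -14.1 cent [ 564.1 -368.7] ends [ 456. -341.] [ 653. -391.]
scene blue_bar [725.6 266. ] [array([725.9, 264.1]), array([122.6,  36.1]), np.float64(76.3)]
scene tray [562.2 307.7] [array([545. , 304.5]), array([205.7, 359. ]), np.float64(77.0)]
scene mug [827.8 -71.1] [array([824.5, -76.3]), array([159.3,  76.3]), np.float64(45.1)]
dark_stirrer tri [576.7 -64.7  -5.7]
pale_stirrer tri [ 471.7 -197.5 -126.6]
blue_bar tri [715.7 262.2  90. ]
tray tri [534.  307.1  73.7]
```

```bash
python3 - <<'E'
import cv2
a=cv2.imread('pics/top0.png'); cv2.imwrite('pics/topc.png',cv2.resize(a[130:360,100:470],None,fx=2.1,fy=2.1,interpolation=3))
a=cv2.imread('pics/scene0.png'); cv2.imwrite('pics/scenec.png',cv2.resize(a[200:420,340:600],None,fx=2.7,fy=2.7,interpolation=3))
E
```

```text
(no output)
```

View pics/topc.png

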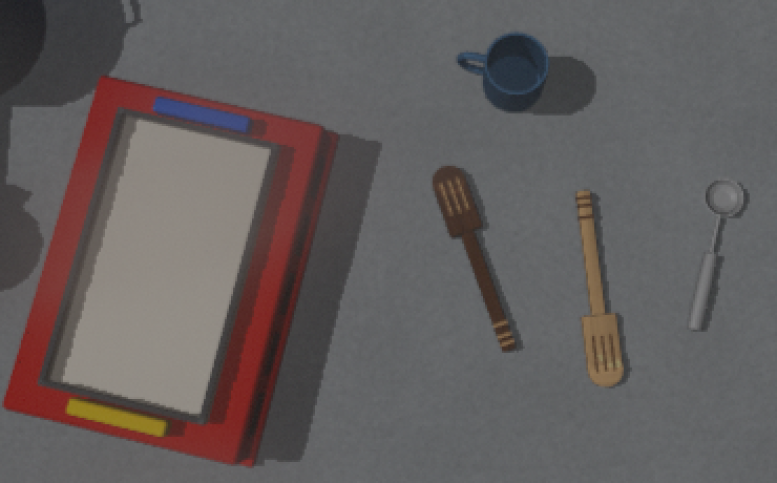

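View pics/scenec.png

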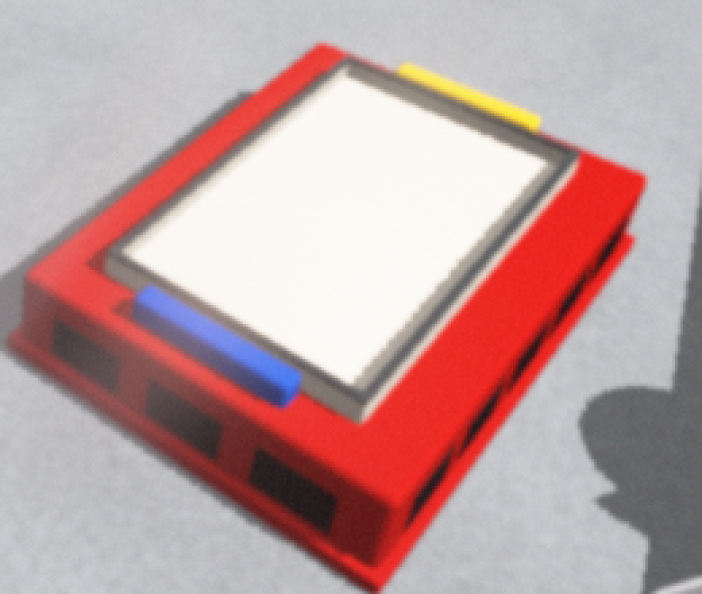

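```bash
cat >> h.py <<'E'
def goal(x,y,z,yawdeg):
    s=ctrl.read_state(); T=toolT(s); G=R.from_euler('xyz',[np.pi,0,np.radians(yawdeg)]).as_matrix()
    sh=T[:3,:3].T@(np.array([x,y,z])-T[:3,3])/40; rv=R.from_matrix(T[:3,:3].T@G).as_rotvec(degrees=True)
    print('at',s['clock'].__round__(2),s['eef_pos'].round(1),'yaw',np.degrees(s['tool_rot'][2]).round(1),'q7',s['qpos'][6].round(2),'w',round(s['width'],1))
    print('shift',sh.round(3),'rot',rv.round(2),'rows',(np.linalg.norm(sh)*40/41.7).round(1),(np.linalg.norm(rv)/7.16).round(1))
E
python3 - <<'E'
from h import *
goal(565,-68,200,-70)
E
```

```text
at 2.0 [ 216.1 -613.   231.3] yaw -70.6 q7 -0.02 w 85.1
shift [ -9.952 -12.756   0.783] rot [-0.    0.   -0.59] rows 15.5 0.1
```

```bash
python3 -m creep '-1 -1.2 0.1 0 0 0 0;-2 -2.4 0.2 0 0 0 0;-3 -3.7 0.3 0 0 0 0;-4 -5 0.4 0 0 0 0;-5 -6.3 0.4 0 0 0 0;-6 -7.6 0.5 0 0 0 0;-6 -7.7 0.5 0 0 0 0'; python3 -c "
from h import *
goal(565,-68,200,-70)"
```

```text
clock: 2.58
eef_pos: [372.1, -365.1, 215.9]
tool_rot: [-3.141, -0.0, -1.232]
force: [0.2, -0.0, -0.1]
width: 85.6
at 2.58 [ 372.1 -365.1  215.9] yaw -70.6 q7 -0.49 w 85.6
shift [-5.407 -7.014  0.396] rot [-0.02 -0.03 -0.61] rows 8.5 0.1
```

```bash
python3 -m creep '-5.4 -7 0.4 0 0 -0.6 0;-5.4 -7 0.4 0 0 -0.6 0;-5.4 -7 0.4 0 0 -0.6 0;-5.4 -7 0.4 0 0 -0.6 0;-5.4 -7 0.4 0 0 -0.6 0;-5.4 -7 0.4 0 0 -0.6 0;-5.4 -7 0.4 0 0 -0.6 0;-5.4 -7 0.4 0 0 -0.6 0;-5.4 -7 0.4 0 0 -0.6 0;-5.4 -7 0.4 0 0 -0.6 0'; python3 - <<'E'
from h import *
goal(565,-68,200,-70)
d=cam('wrist'); save(d,'w1')
for t in ['dark_stirrer']:
    L=ctrl.cut_out('wrist',t)
    m=L[0]['pixels']; v,u=np.nonzero(m); print(L[0]['score'],L[0]['rect'])
    P=np.array([plane(d,a,b,14) for a,b in zip(u,v)])[:,:2]
    w,V=np.linalg.eigh(np.cov(P.T)); mu=P.mean(0); ax=V[:,1]*np.sign(V[0,1]); q=(P-mu)@ax
    print('mid',(mu+ax*(q.min()+q.max())/2).round(1),np.ptp(q).round(1),np.degrees(np.arctan2(ax[1],ax[0])).round(1),mu.round(1))
E
```

```text
clock: 3.42
eef_pos: [566.9, -62.8, 199.5]
tool_rot: [-3.138, 0.003, -1.212]
force: [0.8, 1.5, 0.5]
width: 85.5
at 3.42 [566.9 -62.8 199.5] yaw -69.5 q7 -1.13 w 85.5
shift [ 0.105  0.089 -0.014] rot [-0.21  0.16  0.55] rows 0.1 0.1
0.89 [295.5, 76.8, 350.4, 335.7]
mid [551.2 -71.2] 247.2 19.8 [586.5 -58.4]
```

View pics/w1.png

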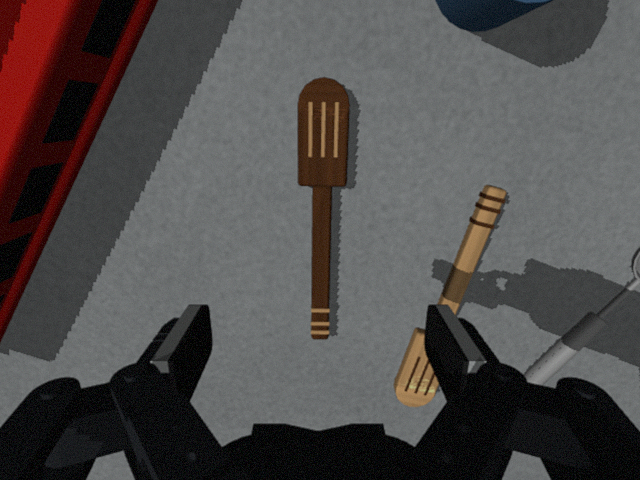

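```bash
python3 - <<'E'
from h import *
d=cam('wrist'); m=ctrl.cut_out('wrist','dark_stirrer')[0]['pixels']
t=cam('top'); mt=ctrl.cut_out('top','dark_stirrer')[0]['pixels']
def c(m):
    v,u=np.nonzero(m); return u.mean(),v.mean()
print('tri dark centroid',tri(ray(d,*c(m)),ray(t,*c(mt))).round(1))
v,u=np.nonzero(m)
for a,b in [(323,77.5),(322.5,185),(320.5,339)]: print(plane(d,a,b,14).round(1))
mp=ctrl.cut_out('wrist','pale_stirrer'); 
goal(570.5,-65,60,-70)
E
```

```text
Traceback (most recent call last):
IndexError: list index out of range
```

```bash
cat >> h.py <<'E'
def mask(c,t,n=4):
    for i in range(n):
        d=cam(c); L=ctrl.cut_out(c,t)
        if L: return d,L[0]['pixels'],L[0]['score']
    raise SystemExit('no '+t)
def c2(m):
    v,u=np.nonzero(m); return u.mean(),v.mean()
E
python3 - <<'E'
from h import *
t,mt,_=mask('top','dark_stirrer')
d,m,_=mask('wrist','dark_stirrer'); c=c2
print('tri dark centroid',tri(ray(d,*c(m)),ray(t,*c(mt))).round(1))
for a,b in [(323,77.5),(322.5,185),(320.5,339)]: print(plane(d,a,b,14).round(1))
goal(570.5,-65,60,-70)
E
```

```text
tri dark centroid [ 583.6 -132.7  524.9]
[663.8 -38.3  14. ]
[580.4 -68.6  14. ]
[ 429.7 -122.    14. ]
at 4.22 [563.8 -70.1 199.7] yaw -70.0 q7 -1.13 w 85.5
shift [-0.062 -0.201  3.492] rot [-0.   -0.    0.01] rows 3.4 0.0
```

```bash
cat >> h.py <<'E'
def ends(d,m,z=14):
    v,u=np.nonzero(m)
    P=np.array([plane(d,a,b,z) for a,b in zip(u,v)])[:,:2]
    w,V=np.linalg.eigh(np.cov(P.T)); mu=P.mean(0); ax=V[:,1]*np.sign(V[0,1]); q=(P-mu)@ax
    print('mid',(mu+ax*(q.min()+q.max())/2).round(1),'len',np.ptp(q).round(1),'ang',np.degrees(np.arctan2(ax[1],ax[0])).round(1),'cent',mu.round(1))
E
python3 - <<'E'
from h import *
d,m,s=mask('wrist','dark_stirrer'); print(s); ends(d,m); save(d,'w2'); np.savez('w2.npz',T=d['T'],c=c2(m))
E
python3 -m creep '-0.05 -0.2 1 0 0 0 0;-0.05 -0.2 2 0 0 0 0;-0.05 -0.2 2.5 0 0 0 0;-0.05 -0.2 2.5 0 0 0 0;-0.05 -0.2 2.5 0 0 0 0;-0.05 -0.2 2.5 0 0 0 0'
python3 - <<'E'
from h import *
d,m,s=mask('wrist','dark_stirrer'); print(s); ends(d,m); save(d,'w3')
z=np.load('w2.npz'); d2=dict(d); d2['T']=z['T']
print('tri',tri(ray(d,*c2(m)),ray(d2,*z['c'])).round(1))
goal(570.5,-65,3,-70)
E
```

```text
0.84
mid [550.6 -71.6] len 247.1 ang 19.7 cent [585.5 -59.1]
clock: 4.82
eef_pos: [571.8, -65.6, 101.0]
tool_rot: [-3.139, -0.001, -1.222]
force: [1.0, -0.9, 0.4]
width: 85.3
0.92
mid [550.8 -71.4] len 248.3 ang 19.8 cent [589.9 -57.3]
tri [578.2 -61.2 -59.3]
at 5.02 [571.8 -65.6 101.4] yaw -70.0 q7 -1.14 w 85.3
shift [-0.028  0.032  2.459] rot [-0.17 -0.08  0.  ] rows 2.4 0.0
```

View pics/w3.png

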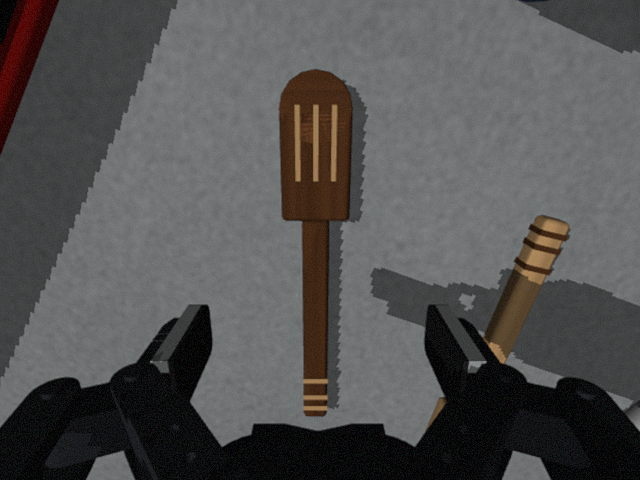

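```bash
python3 -m creep '0 0.05 1 0 0 0 0;0 0.07 2 0 0 0 0;0 0.07 2.3 0 0 0 0;0 0.07 2.48 0 0 0 0;0 0.07 2.48 0 0 0 0.3;0 0.07 2.48 0 0 0 0.6'; python3 -c "
from h import *
goal(569.5,-64.7,2.5,-70.2)
d=cam('wrist'); save(d,'w4')"
```

```text
clock: 5.52
eef_pos: [569.2, -66.5, 1.8]
tool_rot: [-3.14, -0.001, -1.222]
force: [-0.3, -0.3, -0.1]
width: 64.2
at 5.52 [569.2 -66.5   1.8] yaw -70.0 q7 -1.14 w 64.2
shift [-0.04  -0.023 -0.017] rot [-0.11 -0.05  0.21] rows 0.0 0.0
```

View pics/w4.png

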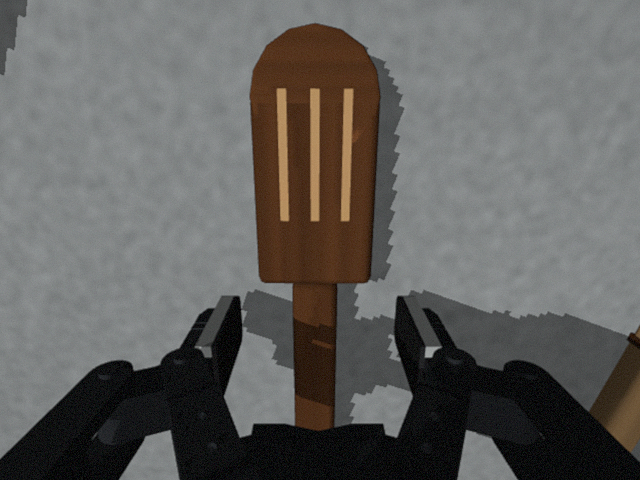

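```bash
python3 -m creep '0 0 -0.03 0 0 0 0.8;0 0 -0.03 0 0 0 1;0 0 -0.03 0 0 0 1;0 0 -0.03 0 0 0 1;0 0 -0.03 0 0 0 1;0 0 -0.03 0 0 0 1;0 0 -0.03 0 0 0 1;0 0 -0.03 0 0 0 1'; python3 -m creep '0 0 -0.3 0 0 0 1;0 0 -0.8 0 0 0 1;0 0 -1.5 0 0 0 1;0 0 -1.5 0 0 0 1'; python3 -c "
from h import *
goal(569.5,-64.7,2.5,-70.2)
d=cam('wrist'); save(d,'w5')
d=cam('scene'); save(d,'s5')"
```

```text
clock: 6.23
eef_pos: [568.9, -66.4, 3.2]
tool_rot: [-3.14, -0.001, -1.222]
force: [-0.6, -0.5, 6.7]
width: 15.8
clock: 6.57
eef_pos: [571.1, -66.8, 66.7]
tool_rot: [-3.134, -0.003, -1.222]
force: [0.7, 0.1, -1.6]
width: 16.1
at 6.57 [571.1 -66.8  66.7] yaw -70.0 q7 -1.14 w 16.1
shift [-0.069  0.032  1.604] rot [-0.41 -0.2   0.2 ] rows 1.5 0.1
```

View pics/w5.png

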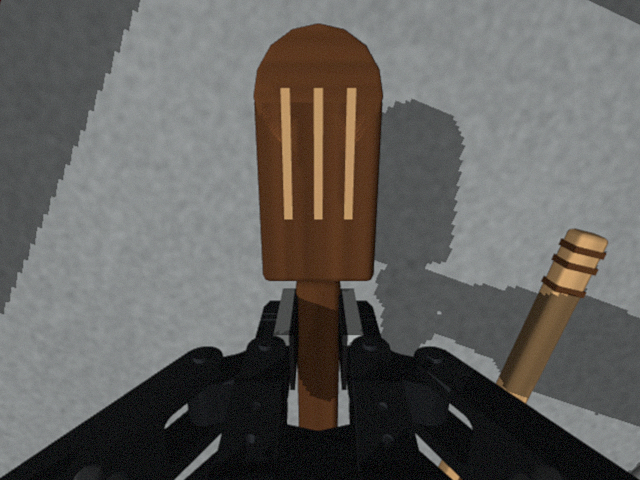

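View pics/s5.png

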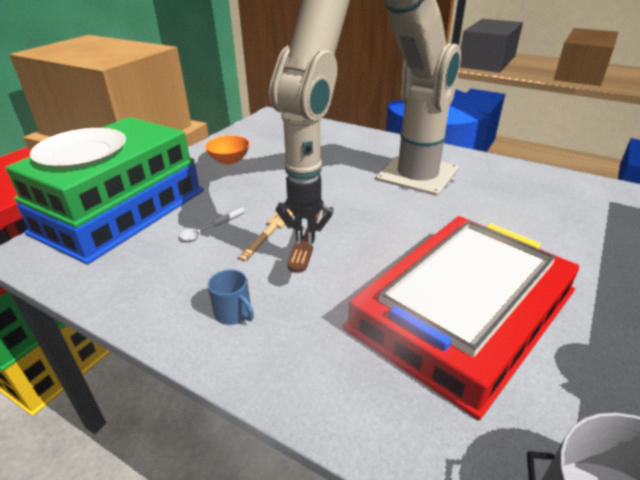

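```bash
python3 -m creep '0 0 -1 0 0 0 1;0 0 -2 0 0 0 1;0 0 -2.9 0 0 0 1;0 0 -2.9 0 0 0 1;0 0 -2.9 0 0 0 1';python3 -c "
from h import *
goal(562,333.7,190,-103)"
```

```text
clock: 7.08
eef_pos: [568.9, -66.5, 179.2]
tool_rot: [-3.138, -0.001, -1.222]
force: [-0.8, 0.6, -1.0]
width: 16.3
at 7.08 [568.9 -66.5 179.2] yaw -70.0 q7 -1.14 w 16.3
shift [-9.459 -3.262 -0.273] rot [-2.000e-01 -3.000e-02  3.301e+01] rows 9.6 4.6
```

```bash
python3 -m creep '-0.8 -0.2 -0.1 0 0 3 1;-1.6 -0.5 -0.1 0 0 6 1;-2.5 -0.8 -0.2 0 0 10 1;-3.4 -1.1 -0.2 0 0 14 1;-4.3 -1.4 -0.3 0 0 18 1;-5.1 -1.7 -0.3 0 0 22 1;-5.9 -2 -0.3 0 0 26 1;-6.7 -2.2 -0.3 0 0 29 1;-6.7 -2.2 -0.3 0 0 29 1;-6.7 -2.2 -0.3 0 0 29 1';python3 -c "
from h import *
goal(562,333.7,190,-103)
d=cam('wrist'); save(d,'w6'); np.save('w6.npy',d['T'])"
```

```text
clock: 7.92
eef_pos: [556.5, 218.3, 187.1]
tool_rot: [3.137, -0.002, -1.722]
force: [0.7, -0.6, -1.0]
width: 16.0
at 7.92 [556.5 218.3 187.1] yaw -98.7 q7 -2.01 w 16.0
shift [-2.873  0.3   -0.076] rot [ 0.24 -0.11  4.34] rows 2.8 0.6
```

View pics/w6.png

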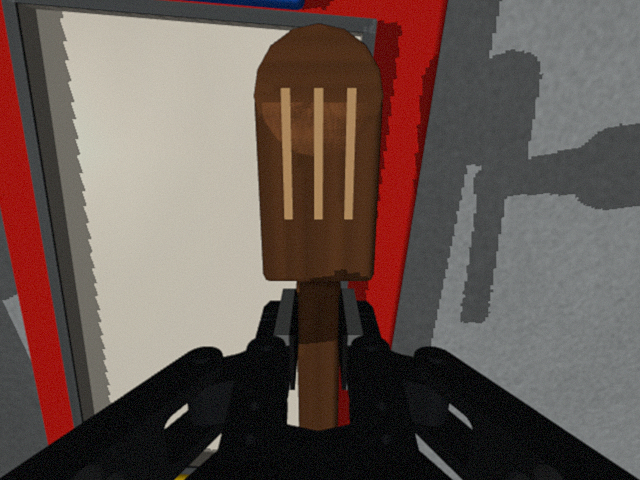

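```bash
python3 -m creep '-1 0.1 0 0 0 1.5 1;-2 0.2 -0.1 0 0 3 1;-2.9 0.3 -0.1 0 0 4.3 1;-2.9 0.3 -0.1 0 0 4.3 1;-2.9 0.3 -0.1 0 0 4.3 1;-2.9 0.3 -0.1 0 0 4.3 1';python3 -c "
from h import *
goal(562,333.7,190,-103)
d=cam('wrist'); save(d,'w7'); np.save('w7.npy',d['T'])"
```

```text
clock: 8.47
eef_pos: [565.4, 329.1, 192.5]
tool_rot: [3.141, -0.003, -1.805]
force: [0.4, -1.6, -0.3]
width: 16.1
at 8.47 [565.4 329.1 192.5] yaw -103.4 q7 -2.23 w 16.1
shift [-0.093  0.109  0.061] rot [ 0.04 -0.2  -0.4 ] rows 0.1 0.1
```

View pics/w7.png

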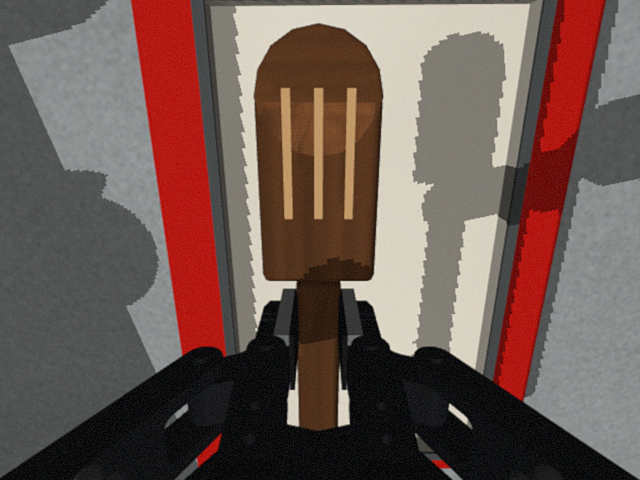

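```bash
python3 - <<'E'
from h import *
d=cam('wrist'); 
C=np.array([534.5,299]);a=np.radians(-13);u=np.array([np.cos(a),np.sin(a)]);n=np.array([-u[1],u[0]])
def tr(p): return ((p[:2]-C)@u).round(1),((p[:2]-C)@n).round(1)
for T,pts in (('w6',[(377,18),(8,3)]),('w7',[(192,0),(556,0),(229,340),(497,340)])):
    d['T']=np.load(T+'.npy')
    for p in pts: print(T,p,[ (z,tr(plane(d,*p,z))) for z in (91,101,111)])
goal(562,333.7,120,-103)
E
```

```text
w6 (377, 18) [(91, (np.float64(170.8), np.float64(-98.2))), (101, (np.float64(168.7), np.float64(-96.9))), (111, (np.float64(166.5), np.float64(-95.6)))]
w6 (8, 3) [(91, (np.float64(162.3), np.float64(108.5))), (101, (np.float64(160.5), np.float64(101.2))), (111, (np.float64(158.7), np.float64(93.8)))]
w7 (192, 0) [(91, (np.float64(163.3), np.float64(106.2))), (101, (np.float64(160.9), np.float64(103.3))), (111, (np.float64(158.4), np.float64(100.4)))]
w7 (556, 0) [(91, (np.float64(162.2), np.float64(-102.6))), (101, (np.float64(159.8), np.float64(-97.0))), (111, (np.float64(157.3), np.float64(-91.3)))]
w7 (229, 340) [(91, (np.float64(-63.1), np.float64(103.6))), (101, (np.float64(-56.3), np.float64(100.8))), (111, (np.float64(-49.5), np.float64(98.0)))]
w7 (497, 340) [(91, (np.float64(-65.2), np.float64(-101.7))), (101, (np.float64(-58.3), np.float64(-96.1))), (111, (np.float64(-51.4), np.float64(-90.5)))]
at 8.57 [565.8 328.6 193.1] yaw -103.5 q7 -2.23 w 16.1
shift [-0.106  0.123  1.828] rot [ 0.01 -0.14 -0.5 ] rows 1.8 0.1
```

```bash
python3 -m creep '-0.1 0.1 0.6 0 0 -0.5 1;-0.1 0.1 1.3 0 0 -0.5 1;-0.1 0.1 2 0 0 -0.5 1;-0.1 0.1 2.3 0 0 -0.5 1;-0.1 0.1 2.4 0 0 -0.5 1;-0.1 0.1 2.4 0 0 -0.5 1;-0.1 0.1 2.4 0 0 -0.5 1';python3 -c "
from h import *
goal(562,333.7,88,-103)"
```

```text
clock: 9.15
eef_pos: [563.5, 336.5, 98.9]
tool_rot: [-3.14, 0.001, -1.795]
force: [-0.3, -0.3, -0.5]
width: 16.0
at 9.15 [563.5 336.5  98.9] yaw -102.9 q7 -2.21 w 16.0
shift [0.077 0.02  0.273] rot [-0.1   0.06  0.15] rows 0.3 0.0
```

```bash
python3 -m creep '0 0 0.08 0 0 0 1;0 0 0.15 0 0 0 1;0 0 0.15 0 0 0 1;0 0 0.15 0 0 0 1';python3 -m creep '0 0 0.05 0 0 0 1;0 0 0.05 0 0 0 1;0 0 0.05 0 0 0 1'; python3 -m creep '0 0 0.04 0 0 0 1;0 0 0.04 0 0 0 1;0 0 0.04 0 0 0 1'
```

```text
clock: 9.48
eef_pos: [562.4, 337.0, 92.1]
tool_rot: [-3.141, 0.0, -1.794]
force: [-0.8, -0.4, -0.7]
width: 16.0
clock: 9.73
eef_pos: [562.2, 336.8, 89.6]
tool_rot: [3.141, -0.0, -1.794]
force: [-0.6, 0.5, 0.1]
width: 16.2
clock: 9.98
eef_pos: [562.5, 337.0, 88.2]
tool_rot: [-3.141, 0.0, -1.794]
force: [-0.2, 0.9, 1.3]
width: 16.3
```

```bash
python3 -m creep '0 0 0.04 0 0 0 1;0 0 0.04 0 0 0 1;0 0 0.04 0 0 0 1'; python3 -c "
from h import *
d=cam('wrist'); save(d,'w8')"
```

```text
clock: 10.23
eef_pos: [562.5, 337.0, 88.2]
tool_rot: [-3.141, 0.001, -1.794]
force: [-2.9, -1.0, 10.1]
width: 16.1
```

View pics/w8.png

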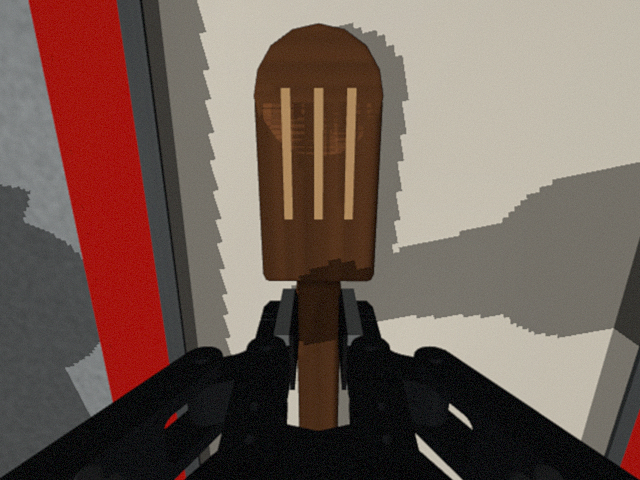

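```bash
python3 -m creep '0 0 -0.03 0 0 0 0.8;0 0 -0.03 0 0 0 0.7;0 0 -0.03 0 0 0 0.5;0 0 -0.03 0 0 0 0.5;0 0 -0.03 0 0 0 0.5;0 0 -0.03 0 0 0 0.5'; python3 -m creep '0 0 -0.3 0 0 0 0.5;0 0 -0.8 0 0 0 0.5;0 0 -1.6 0 0 0 0.5;0 0 -2.5 0 0 0 0.5;0 0 -2.5 0 0 0 0.3;0 0 -2.5 0 0 0 0;0 0 -2.5 0 0 0 0';python3 -c "
from h import *
d=cam('wrist'); save(d,'w9')
goal(500,-225,200,-83.5)"
```

```text
clock: 10.78
eef_pos: [562.2, 336.7, 87.4]
tool_rot: [3.141, -0.0, -1.794]
force: [0.7, -0.4, 0.6]
width: 42.8
clock: 11.37
eef_pos: [562.1, 336.8, 188.3]
tool_rot: [-3.141, 0.0, -1.794]
force: [0.3, -0.1, 0.4]
width: 76.9
at 11.42 [561.6 336.6 187.3] yaw -102.8 q7 -2.23 w 83.6
shift [14.032 -1.606 -0.309] rot [  0.07  -0.03 -19.29] rows 13.6 2.7
```

View pics/w9.png

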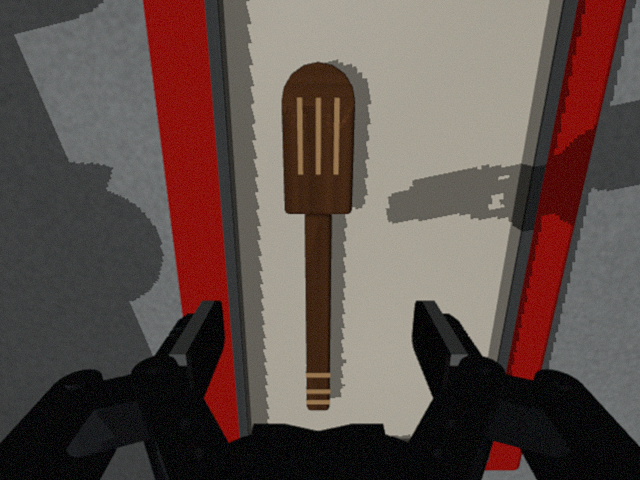

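```bash
python3 -m creep '1 -0.1 -0.1 0 0 -2 0;2 -0.2 -0.2 0 0 -4 0;3 -0.3 -0.3 0 0 -6 0;4 -0.4 -0.3 0 0 -8 0;5 -0.6 -0.3 0 0 -10 0;6 -0.7 -0.3 0 0 -12 0;7 -0.8 -0.3 0 0 -13 0;8 -0.9 -0.3 0 0 -15 0;9 -1 -0.3 0 0 -17 0;10 -1.1 -0.3 0 0 -18 0';python3 -c "
from h import *
goal(470,-226,200,-83.5)"
```

```text
clock: 12.25
eef_pos: [515.1, -64.7, 198.6]
tool_rot: [3.139, 0.0, -1.478]
force: [1.2, 0.3, -0.6]
width: 85.4
at 12.25 [515.1 -64.7 198.6] yaw -84.7 q7 -1.33 w 85.4
shift [ 3.912  1.497 -0.032] rot [ 0.14  0.03 -1.18] rows 4.0 0.2
```

```bash
python3 -m creep '1 0.4 0 0 0 -1 0;2 0.8 0 0 0 -1 0;3 1.2 0 0 0 -1 0;3.9 1.5 0 0 0 -1.2 0;3.9 1.5 0 0 0 -1.2 0;3.9 1.5 0 0 0 -1.2 0;3.9 1.5 0 0 0 -1.2 0;3.9 1.5 0 0 0 -1.2 0';python3 - <<'E'
from h import *
d,m,s=mask('wrist','pale_stirrer'); print(s); ends(d,m); save(d,'w10')
print(plane(d,*c2(m),14))
t,mt,s=mask('top','pale_stirrer'); print(s); ends(t,mt)
goal(470,-226,200,-83.5)
E
```

```text
clock: 12.92
eef_pos: [471.3, -221.8, 199.0]
tool_rot: [3.141, 0.002, -1.456]
force: [-0.8, 0.1, -0.1]
width: 85.4
0.75
mid [ 510.3 -222.2] len 243.3 ang 6.2 cent [ 501.3 -223.2]
[ 506.35727663 -222.61209718   14.        ]
0.76
mid [ 514.3 -220.9] len 243.8 ang 5.7 cent [ 493.6 -223. ]
at 13.22 [ 471.4 -222.9  199.7] yaw -83.5 q7 -1.0 w 85.6
shift [ 0.073  0.043 -0.008] rot [-0.    0.01  0.01] rows 0.1 0.0
```

View pics/w10.png

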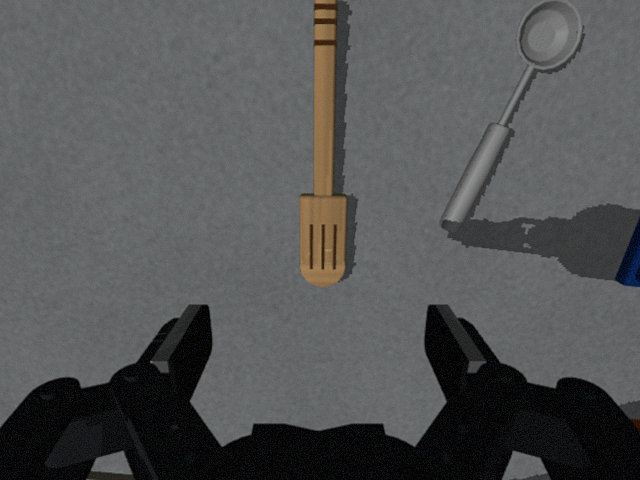

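```bash
python3 - <<'E'
from h import *
d=cam('wrist')
h=plane(d,323,286.5,14)[:2]; s=plane(d,323.5,196,14)[:2]; a=plane(d,325.5,8,14)[:2]
print(h.round(1),s.round(1),a.round(1),np.linalg.norm(h-s).round(1)); dr=(s-h)/np.linalg.norm(s-h); ax=(a-s)/np.linalg.norm(a-s)
print('ang',np.degrees(np.arctan2(*ax[::-1])).round(1)); print('mid',(h+ax*125).round(1),(s+ax*35).round(1))
g=s+ax*16; print('grasp',g); goal(g[0],g[1],70,-83.7)
E
```

```text
[ 388.7 -237.8] [ 478.3 -227.6] [ 625.9 -211.6] 90.1
ang 6.2
mid [ 513.  -224.3] [ 513.1 -223.9]
grasp [ 494.1713646  -225.92094081]
at 13.27 [ 471.3 -223.2  199.7] yaw -83.5 q7 -1.0 w 85.5
shift [ 0.133 -0.56   3.243] rot [-0.01  0.    0.18] rows 3.2 0.0
```

Head length 90.1 mm at z = 14 agrees with the given 90, so the height holds. Descend.

```bash
python3 -m creep '0.1 -0.5 1 0 0 0 0;0.13 -0.56 2 0 0 0 0;0.13 -0.56 3 0 0 -0.2 0;0.13 -0.56 3.2 0 0 -0.2 0;0.13 -0.56 3.2 0 0 -0.2 0;0.13 -0.56 3.2 0 0 -0.2 0';python3 -c "
from h import *
d=cam('wrist'); save(d,'w11')
goal(494.2,-225.9,3,-83.8)"
```

```text
clock: 13.77
eef_pos: [494.2, -226.8, 72.6]
tool_rot: [-3.141, -0.0, -1.456]
force: [-0.6, -1.1, -0.7]
width: 85.1
at 13.82 [ 495.1 -227.2   73.6] yaw -83.4 q7 -0.98 w 85.3
shift [-0.037  0.022  1.765] rot [-0.15 -0.09  0.4 ] rows 1.7 0.1
```

View pics/w11.png

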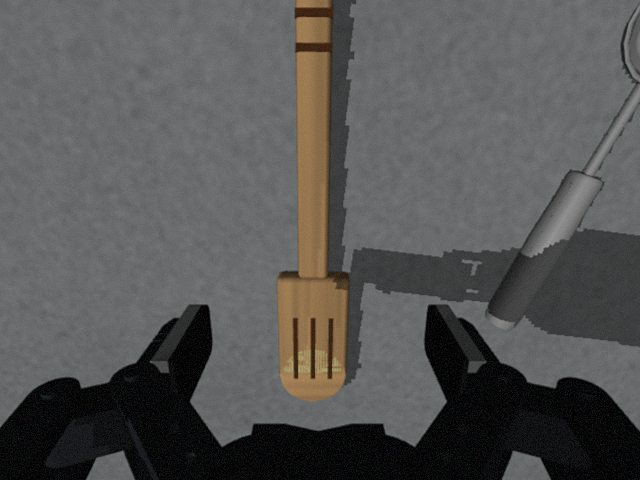

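```bash
python3 - <<'E'
from h import *
d=cam('wrist')
s=plane(d,313.5,276,14)[:2];a=plane(d,313,45,14)[:2];ax=(a-s)/np.linalg.norm(a-s);g=s+ax*16
print(s,np.degrees(np.arctan2(*ax[::-1])),g); goal(g[0],g[1],2.5,-83.7)
E
```

```text
[ 480.79418476 -226.60201839] 6.518187393823201 [ 496.6907587  -224.78572083]
at 13.87 [ 495.4 -227.3   74.1] yaw -83.4 q7 -0.98 w 85.5
shift [-0.063 -0.033  1.79 ] rot [-0.21 -0.12  0.29] rows 1.7 0.1
```

```bash
python3 -m creep '-0.05 -0.05 1 0 0 0.2 0;-0.06 -0.05 1.6 0 0 0.2 0;-0.06 -0.05 1.79 0 0 0.2 0.3;-0.06 -0.05 1.79 0 0 0.2 0.6;-0.06 -0.05 1.79 0 0 0.2 0.6'; python3 -c "
from h import *
d=cam('wrist'); save(d,'w12')
goal(496.7,-224.8,2.5,-83.7)"
```

```text
clock: 14.28
eef_pos: [496.5, -224.5, 1.7]
tool_rot: [-3.14, -0.001, -1.459]
force: [-0.3, 0.2, 0.4]
width: 51.7
at 14.33 [ 496.9 -224.7    2. ] yaw -83.6 q7 -0.98 w 44.5
shift [ 0.003  0.004 -0.012] rot [-0.16 -0.1   0.09] rows 0.0 0.0
```

View pics/w12.png

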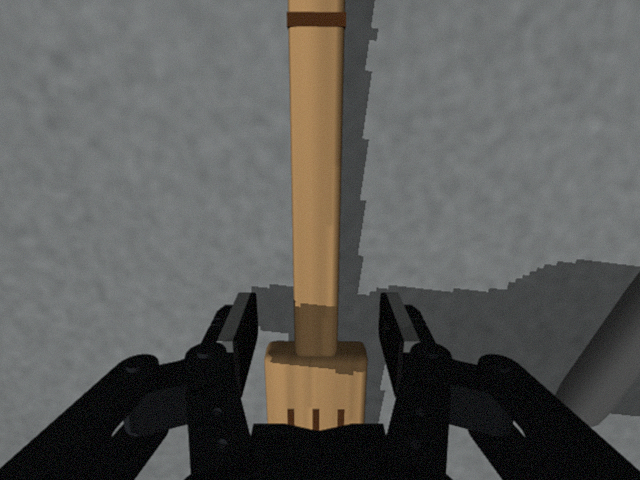

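```bash
python3 -m creep '0 -0.06 0 0 0 0 0.6;0 -0.06 -0.02 0 0 0 0.8;0 -0.06 -0.02 0 0 0 1;0 -0.06 -0.02 0 0 0 1;0 -0.06 -0.02 0 0 0 1;0 -0.06 -0.02 0 0 0 1;0 -0.06 -0.02 0 0 0 1;0 -0.06 -0.02 0 0 0 1;0 -0.06 -0.02 0 0 0 1'; python3 -m creep '0 0 -0.3 0 0 0 1;0 0 -0.8 0 0 0 1;0 0 -1.6 0 0 0 1;0 0 -2.5 0 0 0 1;0 0 -3.4 0 0 0 1;0 0 -4.3 0 0 0 1;0 0 -4.6 0 0 0 1;0 0 -4.6 0 0 0 1'; python3 -c "
from h import *
d=cam('wrist'); save(d,'w13')
d=cam('scene'); save(d,'s13')
t,mt,s=mask('top','dark_stirrer'); print(s); ends(t,mt,99)
L=mask('top','tray');save(L[0],'t13')
goal(543,258,190,77)"
```

```text
clock: 15.08
eef_pos: [499.4, -224.0, 2.6]
tool_rot: [-3.139, -0.001, -1.459]
force: [-0.0, 1.3, 7.4]
width: 16.3
clock: 15.75
eef_pos: [500.2, -224.6, 189.7]
tool_rot: [-3.134, -0.004, -1.459]
force: [0.8, -0.0, -1.4]
width: 16.2
0.96
mid [545.7 337.9] len 248.5 ang -12.7 cent [566.4 333.2]
at 16.05 [ 496.9 -223.1  183.4] yaw -83.6 q7 -1.01 w 16.4
shift [-11.825  -2.488  -0.153] rot [-8.0000e-02  2.5000e-01 -1.6059e+02] rows 11.6 22.4
```

View pics/w13.png

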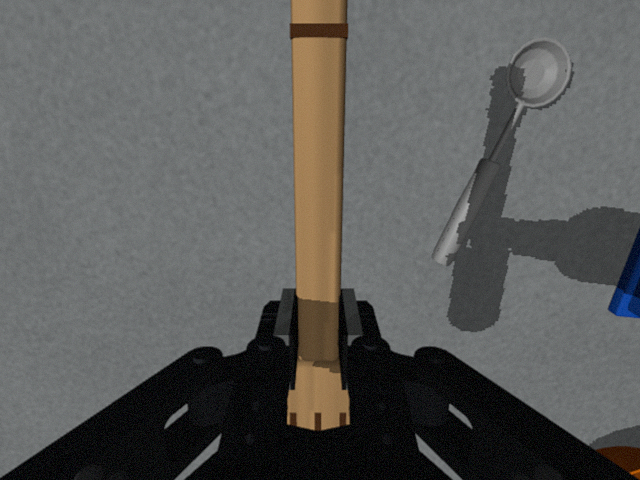

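View pics/t13.png

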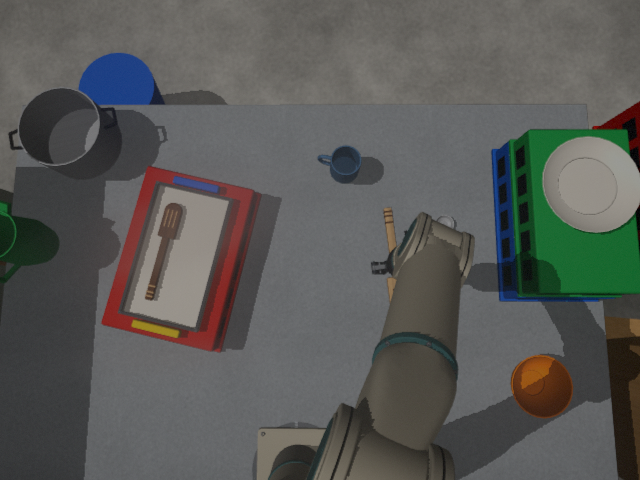

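```bash
python3 -m creep '-0.3 -0.1 0 0 0 -6 1;-0.7 -0.2 0 0 0 -13 1;-1.1 -0.3 0 0 0 -20 1;-1.5 -0.3 0 0 0 -27 1;-1.9 -0.4 0 0 0 -34 1;-2.3 -0.5 0 0 0 -41 1;-2.7 -0.6 0 0 0 -48 1;-3.1 -0.6 -0.1 0 0 -55 1;-3.5 -0.7 -0.1 0 0 -62 1;-4 -0.8 -0.1 0 0 -68 1'; python3 -c "
from h import *
goal(540,260,190,77)"
```

```text
clock: 16.88
eef_pos: [511.2, -61.2, 187.8]
tool_rot: [3.141, 0.002, -0.268]
force: [0.7, -1.2, -1.6]
width: 16.2
at 16.88 [511.2 -61.2 187.8] yaw -15.3 q7 -0.37 w 16.2
shift [-1.43  -7.933 -0.057] rot [-6.000e-02  1.200e-01 -9.233e+01] rows 7.7 12.9
```

```bash
python3 -m creep '-0.1 -0.5 0 0 0 -7 1;-0.2 -1 0 0 0 -14 1;-0.3 -1.5 0 0 0 -21 1;-0.4 -2 0 0 0 -28 1;-0.5 -2.6 0 0 0 -35 1;-0.6 -3.2 0 0 0 -42 1;-0.7 -3.8 0 0 0 -49 1;-0.8 -4.4 0 0 0 -56 1;-0.9 -5 0 0 0 -63 1;-1 -5.6 0 0 0 -70 1'; python3 -c "
from h import *
goal(540,260,190,77)"
```

```text
clock: 17.72
eef_pos: [532.9, 166.3, 187.6]
tool_rot: [-3.14, 0.002, 0.955]
force: [0.4, 0.2, -1.5]
width: 16.1
at 17.72 [532.9 166.3 187.6] yaw 54.7 q7 0.2 w 16.1
shift [ 2.015 -1.209 -0.061] rot [ -0.12   0.08 -22.26] rows 2.3 3.1
```

```bash
python3 -m creep '0.6 -0.4 0 0 0 -7 1;1.2 -0.8 0 0 0 -14 1;1.8 -1.1 0 0 0 -20 1;2 -1.2 0 0 0 -22.3 1;2 -1.2 0 0 0 -22.3 1;2 -1.2 0 0 0 -22.3 1;2 -1.2 0 0 0 -22.3 1;2 -1.2 0 0 0 -22.3 1'; python3 -c "
from h import *
goal(540,260,100,77)
d=cam('wrist'); save(d,'w14')"
```

```text
clock: 18.38
eef_pos: [541.3, 256.1, 188.4]
tool_rot: [-3.141, 0.002, 1.336]
force: [-0.6, 0.4, -0.9]
width: 16.5
at 18.38 [541.3 256.1 188.4] yaw 76.5 q7 0.4 w 16.5
shift [ 0.091 -0.053  2.21 ] rot [-0.01  0.12 -0.48] rows 2.1 0.1
```

View pics/w14.png

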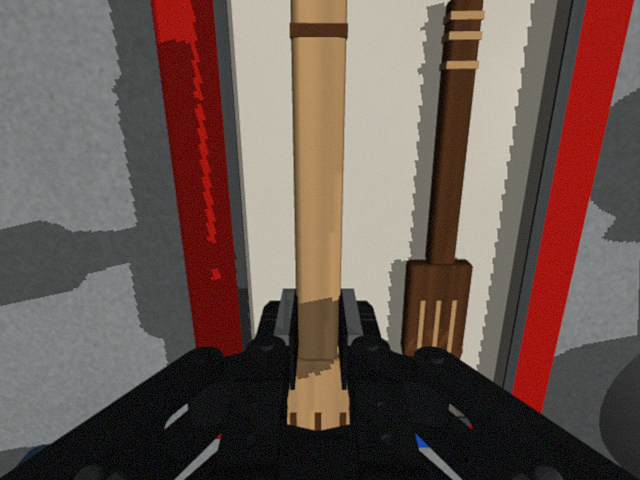

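```bash
python3 -m creep '0.05 -0.05 0.7 0 0 -0.5 1;0.09 -0.05 1.5 0 0 -0.5 1;0.09 -0.05 2 0 0 -0.5 1;0.09 -0.05 2.2 0 0 -0.5 1;0.09 -0.05 2.2 0 0 -0.5 1;0.09 -0.05 2.2 0 0 -0.5 1;0.09 -0.05 2.2 0 0 -0.5 1'; python3 -m creep '0 0 0.1 0 0 0 1;0 0 0.18 0 0 0 1;0 0 0.18 0 0 0 1;0 0 0.18 0 0 0 1'
```

```text
clock: 19.02
eef_pos: [541.0, 262.9, 102.4]
tool_rot: [3.14, -0.002, 1.347]
force: [-0.3, 1.9, -1.1]
width: 16.1
clock: 19.35
eef_pos: [540.0, 262.4, 93.8]
tool_rot: [3.141, 0.0, 1.348]
force: [0.2, -0.2, -1.0]
width: 16.4
```

```bash
python3 -m creep '0 0 0.08 0 0 0 1;0 0 0.08 0 0 0 1;0 0 0.08 0 0 0 1'; python3 -m creep '0 0 0.04 0 0 0 1;0 0 0.04 0 0 0 1;0 0 0.04 0 0 0 1';  python3 -m creep '0 0 0.03 0 0 0 1;0 0 0.03 0 0 0 1;0 0 0.03 0 0 0 1'
```

```text
clock: 19.6
eef_pos: [539.9, 262.4, 90.3]
tool_rot: [-3.141, 0.0, 1.348]
force: [0.4, -0.2, -1.5]
width: 16.5
clock: 19.85
eef_pos: [539.9, 262.4, 88.8]
tool_rot: [-3.141, 0.0, 1.348]
force: [0.4, 0.2, -1.3]
width: 16.4
clock: 20.1
eef_pos: [540.0, 262.5, 87.7]
tool_rot: [3.141, -0.0, 1.348]
force: [-0.1, 1.3, -1.0]
width: 16.5
```

```bash
python3 -m creep '0 0 0.03 0 0 0 1;0 0 0.03 0 0 0 1;0 0 0.03 0 0 0 1'
```

```text
clock: 20.35
eef_pos: [540.1, 262.5, 87.6]
tool_rot: [3.141, 0.0, 1.348]
force: [-2.5, -1.1, 7.7]
width: 16.2
```

Contact at TCP z = 87.6 (table grip at 2.6 + 85). Release and retreat.

```bash
python3 -m creep '0 0 -0.02 0 0 0 0.8;0 0 -0.02 0 0 0 0.7;0 0 -0.02 0 0 0 0.6;0 0 -0.02 0 0 0 0.6;0 0 -0.02 0 0 0 0.6;0 0 -0.02 0 0 0 0.6'; python3 -m creep '0 0 -0.3 0 0 0 0.6;0 0 -0.8 0 0 0 0.6;0 0 -1.6 0 0 0 0.6;0 0 -2.5 0 0 0 0.5;0 0 -3.4 0 0 0 0.5;0 0 -4 0 0 0 0.5;0 0 -4 0 0 0 0.5'; python3 -c "
from h import *
d=cam('wrist'); save(d,'w15')
goal(440,-200,250,30)"
```

```text
clock: 20.85
eef_pos: [539.9, 262.4, 87.1]
tool_rot: [-3.141, 0.0, 1.348]
force: [0.3, -0.6, 0.9]
width: 34.4
clock: 21.43
eef_pos: [542.3, 265.0, 254.1]
tool_rot: [3.134, -0.008, 1.348]
force: [1.0, 0.9, 0.5]
width: 42.5
at 21.48 [541.3 263.8 251.2] yaw 77.2 q7 0.44 w 42.7
shift [-11.868   0.097  -0.023] rot [ 0.17 -0.36 47.21] rows 11.4 6.6
```

View pics/w15.png

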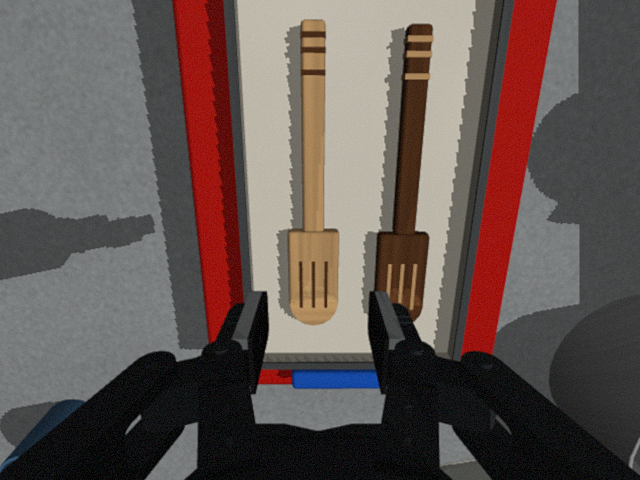

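Both stirrers lie side by side, straight, heads (around (313,320) and (402,320)) at the blue bar. I'll move the arm clear and check from the top camera.

```bash
python3 -m creep '-1 0 0 0 0 0 0.5;-2 0 0 0 0 0 0.5;-3 0 0 0 0 0 0.5;-4 0 0 0 0 0 0.5;-5 0 0 0 0 0 0.5;-6 0 0 0 0 0 0.5;-7 0 0 0 0 0 0.5;-7.5 0 0 0 0 0 0.5;-7.5 0 0 0 0 0 0.5;-7.5 0 0 0 0 0 0.5'; python3 - <<'E'
from h import *
C=np.array([534.5,299]);a=np.radians(-13);u=np.array([np.cos(a),np.sin(a)]);n=np.array([-u[1],u[0]])
for t in ['dark_stirrer','pale_stirrer']:
    for c in ('top','scene'):
        d,m,s=mask(c,t); print(c,t,s); ends(d,m,99)
d=cam('top'); save(d,'t16')
print(ctrl.boxes_of('top','mug')[:1],ctrl.boxes_of('top','steel_spoon')[:1])
goal(0,0,0,0)
E
```

```text
clock: 22.32
eef_pos: [472.7, -31.4, 246.7]
tool_rot: [-3.14, 0.0, 1.344]
force: [0.3, 1.5, -0.4]
width: 42.5
top dark_stirrer 0.93
mid [545.7 337.7] len 248.5 ang -12.5 cent [564.8 333.5]
scene dark_stirrer 0.96
mid [553.1 342.4] len 258.3 ang -12.7 cent [586.8 334.8]
top pale_stirrer 0.86
mid [526.3 263.8] len 249.5 ang -12.5 cent [548.5 258.9]
scene pale_stirrer 0.56
mid [532.8 268.8] len 261.7 ang -12.4 cent [562.2 262.3]
[{'rect': [317.4, 144.5, 362.5, 185.8], 'score': 0.94}] [{'rect': [429.1, 211.8, 455.6, 287.6], 'score': 0.76}]
at 22.97 [473.6 -30.  247.3] yaw 77.2 q7 0.94 w 42.6
shift [ -1.887 -11.713   6.181] rot [ 0.   -0.   77.22] rows 12.8 10.8
```

View pics/t16.png

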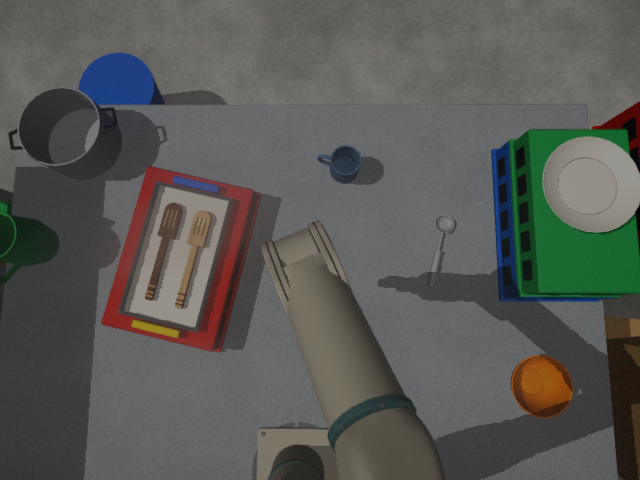

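The top picture shows both stirrers in the tray, with their heads at (171,210) and (202,218), next to the blue bar. The mug and spoon have not moved.

```bash
python3 -c "
from cell import ctrl
print(ctrl.finish_job())"
```

```text
the job is handed in; nothing more can be done
None
```

Both stirrers are in the tray, side by side and straight along it, with their heads at the blue bar. I handed the job in at about 23 s of the 64 s allowed. Each was lowered until the wrist force rose (8–10 N on the tray floor) before I let go.

- **Positions (top camera):** The dark stirrer's mid point is about 40 mm to one side of the tray's centre line and the pale one's about 36 mm to the other. Both are within about 3 mm of centre along the tray, and within 0.5° of its direction.
- **Lying flat:** I took this from the contact heights, TCP 88.2 and 87.6 mm, against 3.2 and 2.6 mm when gripping on the table. That puts both undersides on the floor at 85 mm. The pictures agree.
- **Spoon and mug:** Their boxes in the top picture moved 3 px at most, within the network's scatter. The arm ended clear of everything.

**Checks that disagreed:**
- Triangulating heights from mask centroids gave nonsense for the stirrers, from -127 to +525 mm. I used known lengths and widths seen from the wrist camera, and the contact heights, instead.
- In the scene camera the network once labelled the dark stirrer as the pale one.
- The scene camera puts the placed stirrers 8–9 mm from where the top camera does. That is still well inside the tolerances.

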